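# Move the gauging batch on at the metalsmith's bench

## Task

Move the three dark wooden sleds on by one job, sliding them in and out under the gauge's probe head without bumping it: the one with the square brass blank goes under the probe, grip towards the robot, the round one, now there, into the shallow metal tray, and the one with the narrow bar onto the wooden board. Every place is taken, so park one sled on the empty round cork mat on the way, and leave the mat empty. Each sled ends lying flat in the middle of its place and lined up with it; leave the pot and the hammer alone.

Things in the scene. Friction and masses are not known exactly. Their poses are not given: they have to be found in the camera images.
- sled_disc: Loose dark wooden sled 130 x 56 x 10 mm, 0.27 kg. Origin: centre of underside; x along its length, z up. Steel grip block at its robot end: centre x = -47 mm, 36 mm (x) x 20 mm (y), 10 to 44 mm above the underside. Fixed on its far end, centre x = +37 mm: a round brass disc of 38 mm diameter, top 16 mm above the underside. Starts on the gauge stand, under the probe, lined up within 0.05 rad.
- sled_square: Loose dark wooden sled 130 x 56 x 10 mm, 0.27 kg. Origin: centre of underside; x along its length, z up. Steel grip block at its robot end: centre x = -47 mm, 36 mm (x) x 20 mm (y), 10 to 44 mm above the underside. Fixed on its far end, centre x = +37 mm: a square brass plate of 36 x 36 mm, top 16 mm above the underside. Starts on the wooden board, lined up within 0.05 rad.
- sled_bar: Loose dark wooden sled 130 x 56 x 10 mm, 0.27 kg. Origin: centre of underside; x along its length, z up. Steel grip block at its robot end: centre x = -47 mm, 36 mm (x) x 20 mm (y), 10 to 44 mm above the underside. Fixed on its far end, centre x = +37 mm: a narrow crosswise brass bar, 12 mm (x) x 52 mm (y), top 16 mm above the underside. Starts on the tray floor, lined up within 0.05 rad.
- gauge: Fixed gauge stand: dark flat base 200 mm (x) x 100 mm (y) x 20 mm high, a steel column (20 mm diameter, to 165 mm height) at x = +85 mm carrying the probe head; open to the robot's side (-x). Origin: centre of the base's underside. Its x axis runs along its length away from the robot (yaw within 0.2 rad). A sled centred on the base has its blank below the probe.
- probe: Fixed probe head over the gauge base, same axes, at x = +37 mm of the base: aluminium block 34 mm (x) x 40 mm (y) x 24 mm high, above it a round dial of 54 mm diameter reaching 147 mm above the table, behind it an arm to the column. Origin: centre of the block's underside, 30 mm above the base's top (sled with blank is 16 mm high).
- board: Fixed plain light wooden board, 150 mm (x) x 80 mm (y), 20 mm high. Origin: centre of its underside. Its x axis runs along its length away from the robot (yaw within 0.2 rad).
- tray: Fixed shallow aluminium tray, outside 172 mm (x) x 98 mm (y) x 14 mm high, walls and floor 3 mm thick, so the inner floor is 3 mm above the origin. Origin: centre of its underside. Its x axis runs along its length away from the robot (yaw within 0.2 rad).
- mat: Fixed round cork mat, 170 mm diameter, 6 mm thick, empty at the start. Origin: centre of its underside. Its yaw means nothing.
- pot: Bystander: loose white ceramic cup, 72 mm across the rim, 80 mm high, beyond the work. Origin: centre of its underside.
- hammer: Bystander: loose hammer 240 mm long lying crosswise (along y) on the table beyond the work. Origin: underside, near its middle.
Not all that is in view belongs to the job. What is shaped like the gauge but pink or white is not meant.

How it is judged (in metres and radians):
On the way:
1. one of the sleds is parked on the cork mat and let go (((horizontal distance between sled_disc and mat below 0.06 m and z of sled_disc in the frame of mat below 0.012 m and linear speed of sled_disc below 0.05 m/s and contact force between the fingers and sled_disc below 0.2 N) or (horizontal distance between sled_square and mat below 0.06 m and z of sled_square in the frame of mat below 0.012 m and linear speed of sled_square below 0.05 m/s and contact force between the fingers and sled_square below 0.2 N) or (horizontal distance between sled_bar and mat below 0.06 m and z of sled_bar in the frame of mat below 0.012 m and linear speed of sled_bar below 0.05 m/s and contact force between the fingers and sled_bar below 0.2 N))), for 0.2 s.
At the end, for the whole second after the job is handed in: Sled centres, along each axis of the place: round blank within 15 mm of the tray's centre, square blank within 10 mm of the gauge base's centre (blank below the probe), bar within 12 mm of the board's centre; each flat on it (height within 4 mm), lined up within 0.2 rad, at rest (x of sled_disc in the frame of tray between -0.015 and 0.015 m and y of sled_disc in the frame of tray between -0.015 and 0.015 m and z of sled_disc in the frame of tray between -0.001 and 0.007 m and angle between the x axis of sled_disc and the x axis of tray, either way round below 0.2 rad and angle between each of sled_disc, sled_square, sled_bar's own z axis and vertical below 0.08 rad and linear speed of each of sled_disc, sled_square, sled_bar below 0.02 m/s and x of sled_square in the frame of gauge between -0.01 and 0.01 m and y of sled_square in the frame of gauge between -0.01 and 0.01 m and z of sled_square in the frame of gauge between 0.016 and 0.024 m and angle between the x axis of sled_square and the x axis of gauge, either way round below 0.2 rad and x of sled_bar in the frame of board between -0.012 and 0.012 m and y of sled_bar in the frame of board between -0.012 and 0.012 m and z of sled_bar in the frame of board between 0.016 and 0.024 m and angle between the x axis of sled_bar and the x axis of board, either way round below 0.2 rad); the robot touches nothing.
It fails at once if the probe head was bumped (more than 8 N) (contact force between probe and anything else above 8 N).
It fails at once if the pot was moved more than 20 mm (distance of pot from where it was at the start of the episode above 0.02 m).
It fails at once if the hammer was moved more than 20 mm (distance of hammer from where it was at the start of the episode above 0.02 m).
It also fails if it takes over 122 s, if anything falls off the work surface, if the arm or the gripper's body presses on something with over 40 N, if the wrist force passes 120 N, or if a joint passes its speed limit or range.

## Robot

A 6-joint arm with a two-finger parallel gripper is mounted at the origin on the work surface. World frame = base frame: x ahead of the robot, y to its left, z up, the work surface at z = 0. Lengths are in mm, angles in rad, forces in N, time in s.
With the tool pointing down it reaches from about 350 to 975 mm from the base axis. Payload 7.1 kg.
Tool frame: the origin (TCP) lies on the front face of the gripper's body, between the roots of the fingers; the fingertips stand 80 mm ahead of it and the grasp point (between the pads) lies 61 mm ahead of it (env.tips_ahead is the distance from the TCP to the fingertips, in mm); z points along the fingers, y is the line along which they close (so a half turn about z gives the same grasp; the last joint's range is limited). The gripper opens to 88 mm and grips with 3 to 60 N. Pads are 20 mm wide; open, the fingers measure 115 mm over their backs; the gripper's body (75 mm by 178 mm) begins 61 mm behind the grasp point.
Start: joints at [1.2, 0.423, 1.63, -0, 1.089, -0.019], TCP at [215.336, 586.716, 302.675] pointing down, gripper open.
Joint ranges: [-3, 3], [-0.9, 2.11], [0.09, 2.58], [-1.31, 4.45], [0.11, 2.69], [-2.54, 2.54]. Speed limits (rad/s): [2.39, 2.39, 3.01, 3.14, 3.14, 3.14].

## Interface

Orientations are given as a unit quaternion [x, y, z, w].
In Python, from station import env, set_gripper, viewer, workorder gives the robot as it stands. Calls block until the motion is done:
- env.reach(position, orientation): joint-space move of the TCP to a pose.
- env.move_l(position, rot=None, rate=150, f_stop=None): straight line of the TCP; rot=None keeps the orientation; rate is the mean speed in mm/s. With f_stop (N) it stops when the force on the tool has changed by that much, and returns True; else False.
- env.move_joints(angles): joint-space move.
- set_gripper(opening): finger opening in mm; the grip force is fixed at half the most; returns when the fingers have stopped.
- env.hold(seconds).
- env.ik(position, orientation): joint angles nearest the present ones, or None.
- env.read_state(): the state.
- viewer.camera(name): name is "scene" or "top" or "wrist"; returns the picture (420x560x3 uint8, blue, green, red); there is no depth.
- viewer.camera_params(name): a dict with "fx", "fy", "cx", "cy" (pixels), "pose" (4x4, takes a point from camera to world coordinates); the wrist camera has in their place "tool_from_camera" (4x4, takes a point from camera to tool coordinates, whose origin is the TCP and whose axes are the flange's). Camera axes: x right, y up, looking along -z (the intrinsics and any distortion apply to the point x, -y, -z); pixel columns grow to the right and rows downward; lengths in mm; the calibration is good to about 2 mm. A picture is of the moment at which its call begins: read the wrist's pose just before it. camera_params takes no time and is no camera call.
A pose or a line that the arm cannot do raises env.IKError and nothing moves.
- workorder.sign_off(): hands the job in; it is judged then, once.
The state is a dict: "time_s": time; "qpos": joint angles; "dq": joint speeds; "tau": joint torques, N m; "tool_pos": TCP position; "orientation": TCP orientation; "force": force on the tool from outside, world axes, zero at the start; "wrist_torque": the same for the moment, N m; "width": finger opening in mm; "grip_force": force on a finger pad.
Only numpy, scipy, OpenCV 4.12 (cv2) and the standard library are available. Lean on these libraries where they do the work, as an engineer would, in place of code of your own. Each camera call takes 0.05 s, during which the arm holds its last target. There are 200 camera calls.

## Working session

There is one attempt and no reset: what is moved stays moved. The work goes in short steps, each a Python script; the robot and the scene stay as the last script left them, time stands still between calls to the robot, and variables do not carry over. Pictures are saved under pics/ and viewed, at most 14 in all, crops included, and the job is handed in when it is done.

```bash
ls; mkdir -p pics
python3 - <<'E'
from station import env, viewer
import cv2,numpy as np
for n in("top","scene"):
    cv2.imwrite(f"pics/{n}0.png",cv2.resize(viewer.camera(n),(800,600),interpolation=cv2.INTER_CUBIC))
np.set_printoptions(precision=3,suppress=True)
for n in("top","scene","wrist"): print(n,viewer.camera_params(n))
s=env.read_state();print(s['orientation'],s['time_s'],s['force'])
E
```

```text
pics
top {'fx': 463.9028328186797, 'fy': 463.9028328186797, 'cx': 282.5579345463118, 'cy': 204.2753720535058, 'pose': array([[   0.024,    0.996,   -0.091,  445.905],
       [  -0.999,    0.026,    0.024,    6.6  ],
       [   0.027,    0.091,    0.996, 1059.007],
       [   0.   ,    0.   ,    0.   ,    1.   ]])}
scene {'fx': 444.8725177969664, 'fy': 444.8725177969664, 'cx': 276.1553608353243, 'cy': 218.11698190019135, 'pose': array([[   0.557,   -0.6  ,    0.574, 1119.573],
       [   0.831,    0.409,   -0.378, -392.742],
       [  -0.008,    0.688,    0.726,  797.698],
       [   0.   ,    0.   ,    0.   ,    1.   ]])}
wrist {'fx': 333.17532697007994, 'fy': 333.17532697007994, 'cx': 278.65799214360953, 'cy': 214.537957411776, 'tool_from_camera': array([[  0.001,   0.964,   0.266,  72.385],
       [  1.   ,  -0.001,   0.001,  -0.135],
       [  0.001,   0.266,  -0.964, -82.447],
       [  0.   ,   0.   ,   0.   ,   1.   ]])}
[ 0.175  0.985 -0.001 -0.   ] 0.1 [ 0.349 -0.373  1.006]
```

View pics/top0.png

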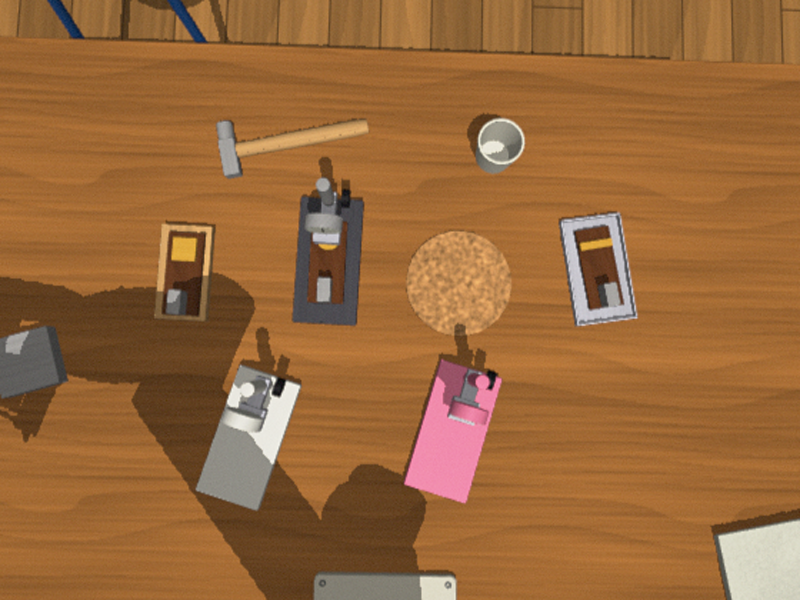

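View pics/scene0.png

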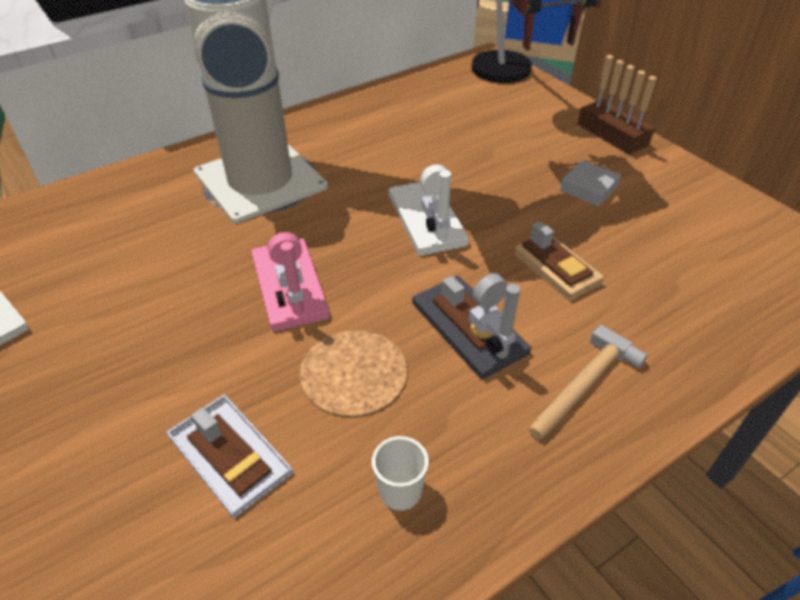

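The top view shows the board at about (185,271), the dark gauge at (328,260), the mat at (459,283) and the tray at (598,268). The pink and white gauges are decoys. I'll enlarge these for the corners.

Run:
```python
from station import viewer
import cv2,numpy as np
im=viewer.camera("top")
cv2.imwrite("pics/top_raw.png",im)
def c(x,y,w,h,k,n): cv2.imwrite(n,cv2.resize(im[y:y+h,x:x+w],None,fx=k,fy=k,interpolation=cv2.INTER_CUBIC))
c(100,120,160,120,5,"pics/cA.png")
c(380,135,80,110,5,"pics/cB.png")
```

```text
(no output)
```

View pics/cA.png

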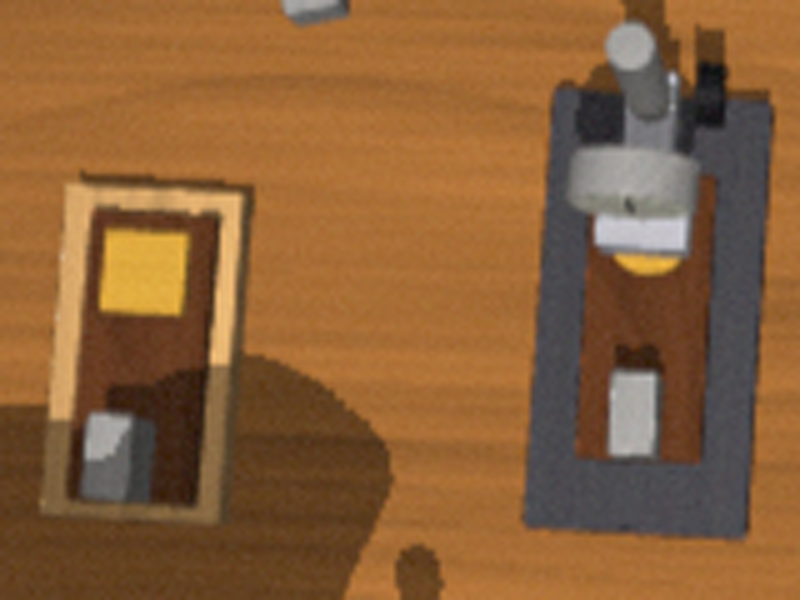

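View pics/cB.png

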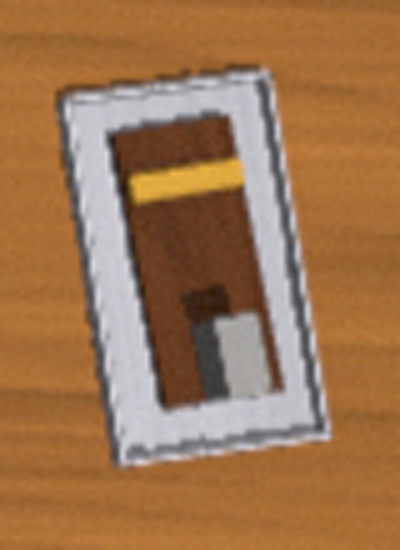

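Corners were read at the rims: board (67,185)…(42,514), gauge (556,84)…(525,525), tray (60,93)…(118,466), plus the sled corners. Now I'll fit rectangles of the known sizes to them.

```bash
cat > geo.py <<'E'
import numpy as np
from scipy.optimize import least_squares
from station import viewer
P=viewer.camera_params("top")
def w(u,v,z,P=P,T=None):
    T=P['pose'] if T is None else T
    d=T[:3,:3]@np.array([(u-P['cx'])/P['fx'],-(v-P['cy'])/P['fy'],-1]); o=T[:3,3]
    return (o+d*(z-o[2])/d[2])[:2]
def rect(pts,L,W,z,idx=(0,1,2,3),org=(0,0),k=5):
    # order: far-left, far-right, near-right, near-left
    C=np.array([[L,W],[L,-W],[-L,-W],[-L,W]])[list(idx)]/2
    Q=np.array([w((u+.5)/k-.5+org[0],(v+.5)/k-.5+org[1],z) for u,v in pts])
    f=lambda p:(C@np.array([[np.cos(p[2]),np.sin(p[2])],[-np.sin(p[2]),np.cos(p[2])]])+p[:2]-Q).ravel()
    r=least_squares(f,[*Q.mean(0),0],x_scale=[1,1,.01]); return r.x,np.abs(r.fun).max()
E
python3 - <<'E'
from geo import *
np.set_printoptions(precision=3,suppress=True)
A=(100,120);B=(380,135)
print('board',rect([(67,185),(250,187),(222,522),(42,514)],150,80,20,org=A))
print('gauge',rect([(556,84),(772,95),(746,538),(525,525)],200,100,20,org=A))
print('sq',rect([(92,208),(219,213),(196,507),(68,499)],130,56,30,org=A))
print('disc',rect([(716,178),(701,463),(576,458)],130,56,30,idx=(1,2,3),org=A))
print('tray',rect([(60,93),(270,68),(328,436),(118,466)],172,98,14,org=B))
print('bar',rect([(108,132),(230,112),(283,388),(162,408)],130,56,13,org=B))
m=[w((u+.5)*.7-.5,(v+.5)*.7-.5,6) for u,v in((459,283),(407,283),(511,283),(459,231),(459,335))];print('mat',m)
for u,v in((640,395),(115,435),(240,345)): pass
E
```

```text
board (array([564.564, 326.058,  -0.019]), np.float64(1.6591250529660329))
gauge (array([589.879, 101.739,  -0.029]), np.float64(0.99701194920533))
sq (array([561.178, 323.552,  -0.025]), np.float64(0.681044257530516))
disc (array([584.912, 102.388,  -0.019]), np.float64(0.9679616935309241))
tray (array([ 588.373, -328.88 ,    0.154]), np.float64(0.6056588023324707))
bar (array([ 590.909, -329.991,    0.19 ]), np.float64(0.9011955992477283))
mat [array([ 559.212, -107.119]), array([556.99 , -23.825]), array([ 561.444, -190.764]), array([ 643.54 , -105.742]), array([ 476.084, -108.476])]
```

```bash
cat > arm.py <<'E'
import numpy as np
from station import env,set_gripper
G=-50            # grip point on sled x, mm
H=94             # TCP above the sled underside
PL=dict(board=(564.6,326.1,-.019,20),gauge=(589.9,101.7,-.029,20),tray=(588.4,-328.9,.154,3),mat=(589,-108,.0,6))
SL=dict(square=(561.2,323.6,-.025,20),disc=(584.9,102.4,-.019,20),bar=(590.9,-330,.19,3))
def quat(th):
    f=(th+np.pi)/2; return [np.cos(f),np.sin(f),0,0]
def tcp(p,dx=0,dz=0):
    x,y,th,z=p; d=G+dx
    return [x+d*np.cos(th),y+d*np.sin(th),z+H+dz],quat(th)
def line(p,dx,dz,rate=150,f=None):
    a,q=tcp(p,dx,dz); r=env.move_l(a,q,rate,f); return r
SAFE=200
def grasp(p,dx_in=0,first=False):
    a,q=tcp(p,dx_in,SAFE-p[3])
    (env.reach(a,q) if first else env.move_l(a,q,250))
    set_gripper(52)
    if dx_in: line(p,dx_in,8,200); line(p,0,8,80,6); 
    else: line(p,0,12,200)
    print('down stop',line(p,0,0,40,8))
    set_gripper(0); s=env.read_state(); print('width',s['width'],'grip',s['grip_force'])
def out(p,dx_out=0,hov=5):
    line(p,0,hov,40)
    if dx_out: print('slide stop',line(p,dx_out,hov,80,6))
    line(p,dx_out,SAFE-p[3],200)
def place(p,dx_in=0,hov=5):
    a,q=tcp(p,dx_in,SAFE-p[3]); env.move_l(a,q,250)
    if dx_in:
        line(p,dx_in,hov,150); print('slide stop',line(p,0,hov,60,6))
    else: line(p,0,hov+5,200)
    print('down stop',line(p,0,-1.5,20,6), env.read_state()['tool_pos'][2]-H-p[3])
    set_gripper(50); 
    if dx_in: line(p,0,8,60); line(p,dx_in,8,120,6)
    line(p,dx_in,SAFE-p[3],200); print('t',env.read_state()['time_s'])
E
python3 - <<'E'
from geo import *
from arm import *
for n,u,v,z in(('pinkcol',483,382,165),('pinkdial',470,412,135),('pinkfarL',441,360,20),('pinkfarR',500,378,20),('whitecol',247,390,165),('whitedial',245,412,135),('whitefarR',300,382,20)):
    print(n,w(u*.7,v*.7,z).round())
for n,p in list(PL.items())+list(SL.items()):
    a,q=tcp(p,0,0); b,_=tcp(p,-72,180)
    print(n,env.ik(a,q),env.ik(b,q))
p=SL['disc']
grasp(p,-72,first=True); line(p,0,5,40)
import cv2
i1=viewer.camera("scene"); i2=viewer.camera("wrist")
cv2.imwrite("pics/lift.png",np.hstack([cv2.resize(i1[170:290,270:400],(520,480),interpolation=2),cv2.resize(i2,(280,210)).repeat(1,0) if 0 else cv2.copyMakeBorder(cv2.resize(i2,(280,210)),0,270,0,0,0)]))
E
```

```text
pinkcol [ 409. -125.]
pinkdial [ 366. -112.]
pinkfarL [436. -80.]
pinkfarR [ 410. -173.]
whitecol [391. 190.]
whitedial [360. 197.]
whitefarR [397. 138.]
board [ 5.46618568e-01  6.59668561e-01  1.75455571e+00 -4.44089210e-16
  7.27368379e-01 -1.00517776e+00] [ 6.16757554e-01  3.26174014e-01  1.80173742e+00 -4.44089210e-16
  1.01368122e+00 -9.35038773e-01]
gauge [ 1.67120970e-01  6.00880039e-01  1.89200654e+00 -4.44089210e-16
  6.48706074e-01 -1.37467536e+00] [ 1.96396728e-01  2.20988767e-01  1.95094000e+00 -4.44089210e-16
  9.69663891e-01 -1.34539960e+00]
tray [-5.76926769e-01  7.12330088e-01  1.69519318e+00 -4.44089210e-16
  7.34069388e-01 -2.30172310e+00] [-6.59432479e-01  3.92701269e-01  1.74557940e+00 -4.44089210e-16
  1.00331199e+00 -2.38422881e+00]
mat [-2.19401649e-01  6.25810649e-01  1.89332867e+00 -4.44089210e-16
  6.22453334e-01 -1.79019798e+00] [-2.52097065e-01  2.40887845e-01  1.96366808e+00 -4.44089210e-16
  9.37036729e-01 -1.82289339e+00]
square [ 5.46427679e-01  6.55571130e-01  1.76400692e+00 -4.44089210e-16
  7.22014601e-01 -9.99368648e-01] [ 6.17698290e-01  3.20706967e-01  1.80984767e+00 -4.44089210e-16
  1.01103802e+00 -9.28098037e-01]
disc [ 1.69014029e-01  5.96289837e-01  1.90293392e+00 -4.44089210e-16
  6.42368895e-01 -1.38278230e+00] [ 1.97390993e-01  2.13441729e-01  1.96106238e+00 -4.44089210e-16
  9.67088541e-01 -1.35440533e+00]
bar [-5.78298093e-01  7.16272305e-01  1.68583304e+00 -4.44089210e-16
  7.39487306e-01 -2.33909442e+00] [-6.63334863e-01  4.00926419e-01  1.73249045e+00 -4.44089210e-16
  1.00817578e+00 -2.42413119e+00]
down stop False
width 19.560497073076007 grip 29.958968460559845
```

View pics/lift.png

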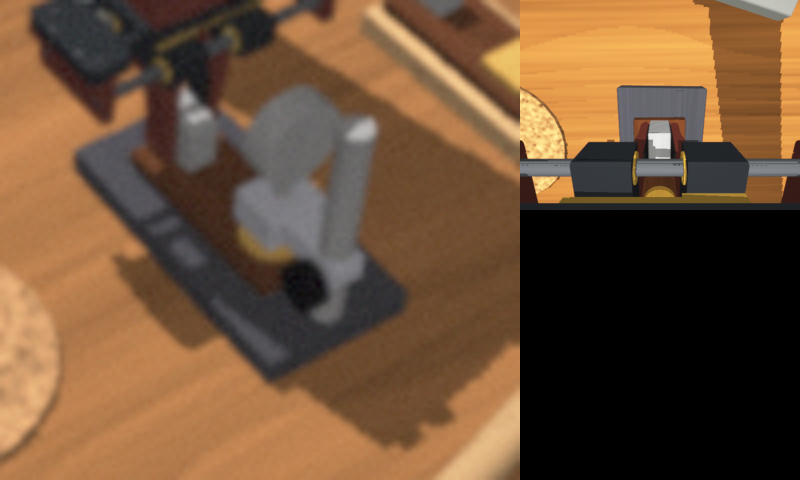

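The sled is gripped by its block (at about (195,140) in the left part), lifted level, with the blank clear below the probe. I'll slide it out and park it.

Run:
```python
from arm import *
from station import viewer
import cv2
out(SL['disc'],-72)
place(PL['mat'])
grasp(SL['square']); out(SL['square'])
im=viewer.camera("top"); sc=viewer.camera("scene")
cv2.imwrite("pics/s2.png",np.vstack([cv2.resize(im[110:260,260:460],(533,400),interpolation=2)[:, :533],cv2.resize(sc[60:200,250:480],(533,200*1),interpolation=2)]))
```

```text
slide stop False
down stop True -0.005418941762229679
t 12.9583
down stop False
width 20.20520206465545 grip 29.95412528514862
```

View pics/s2.png

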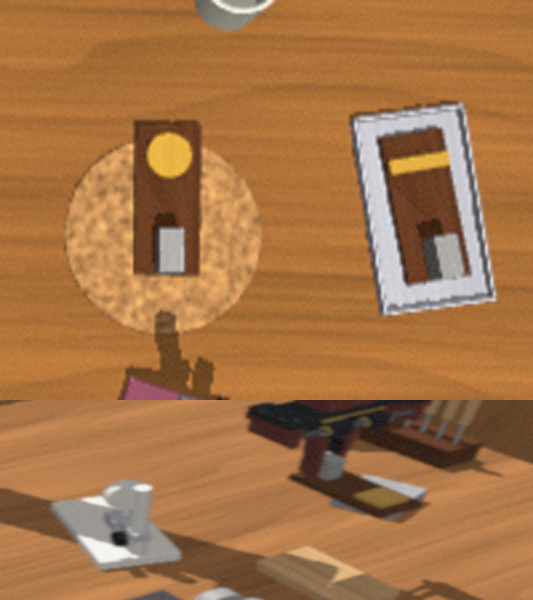

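The round sled lies flat on the mat (33 mm ahead of its centre, inside 60 mm), and the square sled is held level. Next I insert it under the probe, then move the bar to the board.

Run:
```python
from arm import *
from geo import *
import cv2
np.set_printoptions(precision=3,suppress=True)
print('disc on mat',rect([(134,121),(200,122),(199,275),(134,275)],130,56,16,org=(260,110),k=2.6667))
place(PL['gauge'],-72)
grasp(SL['bar']); out(SL['bar'])
im=viewer.camera("top")
cv2.imwrite("pics/s3.png",cv2.resize(im[120:240,190:290],None,fx=5,fy=5,interpolation=2))
place(PL['board'])
```

```text
disc on mat (array([ 590.378, -107.967,    0.014]), np.float64(1.2720358816631006))
slide stop False
down stop True -0.08233524842786721
t 25.275
down stop False
width 19.442359378611837 grip 29.994834065437317
down stop True -0.018870564687816227
t 37.0833
```

View pics/s3.png

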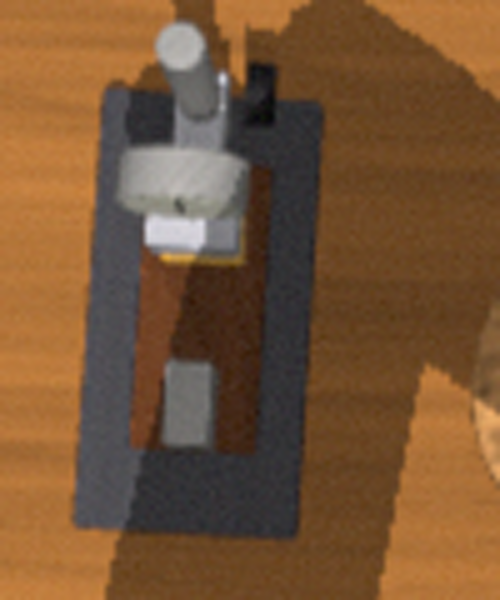

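The square sled is under the probe: corners (272,167), (256,454), (131,447) against the base at (106,87)…(75,525). Now the round sled goes to the tray, then I check everything.

Run:
```python
from arm import *
from geo import *
import cv2
np.set_printoptions(precision=3,suppress=True)
o=(190,120)
print('sq',rect([(272,167),(256,454),(131,447)],130,56,30,idx=(1,2,3),org=o))
print('gauge',rect([(106,87),(324,100),(297,538),(75,525)],200,100,20,org=o))
grasp((589.5,-108,0,6)); out(PL['mat'])
place(PL['tray'])
x=env.read_state()['tool_pos']
env.move_l([430,-100,380],quat(0),250)
im=viewer.camera("top")
k=lambda a:cv2.resize(a,None,fx=5,fy=5,interpolation=2)
cv2.imwrite("pics/s4.png",np.hstack([k(im[135:245,100:170]),k(im[135:245,380:460])]))
```

```text
sq (array([589.646, 100.085,  -0.023]), np.float64(0.49748018837897234))
gauge (array([588.964, 101.37 ,  -0.031]), np.float64(0.506022827439196))
down stop False
width 19.872252839131473 grip 29.99965488910675
down stop True 0.00019920634132120085
t 47.175
```

View pics/s4.png

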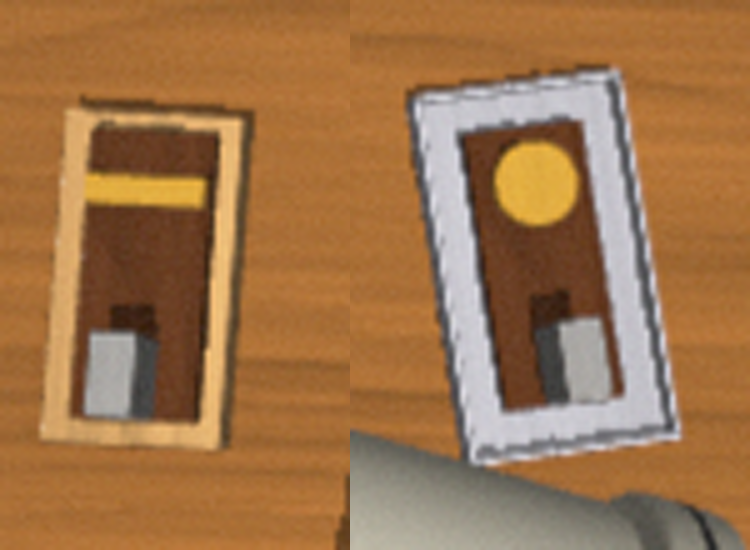

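The bar sled is centred on the board, corners about (88,127) to (198,423). The round sled is centred in the tray, about (460,133) to (625,393). Both are lined up and the mat has been emptied, so I'm handing in.

```bash
python3 -c "
from station import workorder
print(workorder.sign_off())"
```

```text
the job is handed in; nothing more can be done
None
```

The job is handed in at about 50 s: the square sled is under the probe, the round one in the tray, the bar on the board and the mat empty; every slide under the probe whose force stop I printed ran clear, and sign-off returned no verdict.

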